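# Loosen a knurled lens retaining ring by fingertip

## Robot

A 7-joint arm with a two-finger parallel gripper is mounted at the origin on the work surface. World frame = base frame: x ahead of the robot, y to its left, z up, the work surface at z = 0. Lengths are in m, angles in degrees, forces in N, time in s.
With the tool pointing down it reaches from about 0.4 to 0.9 m from the base axis. Payload 5.5 kg.
Tool frame: the origin (TCP) lies at the very end of the fingers, on their centre line; the grasp point (between the pads) lies 19 mm behind it; y points along the fingers, x is the direction in which the jaws open and shut, and the axes are right-handed (so a half turn about y gives the same grasp; the last joint's range is limited). The gripper opens to 85 mm and grips with 20 to 120 N. Pads are 22 mm wide; open, the fingers measure 114 mm over their backs; the gripper's body (76 mm by 85 mm) begins 54 mm behind the grasp point. The pads swing forward as they close: fully open they stand 13 mm farther back than shut.
Start: joints at [-60.035, 28.699, -24.465, 88.831, 12.651, 65.22, -12.049], TCP at [0.167, 0.628, 0.231] pointing down, gripper open.
Joint ranges: [-164.97, 164.97], [-17.58, 116.51], [-87.97, 89.64], [11.32, 138.91], [-80.73, 260.73], [10.89, 115.49], [-147.41, 147.41]. Speed limits (degrees/s): [147.25, 147.25, 180, 180, 180, 180, 180].

## Interface

Orientations are given as a 3x3 rotation matrix whose columns are the frame's x, y, z axes.
In Python, from plant import * gives the robot as it stands. The module is installed in compiled form; this text tells all that it offers.
- The arm moves only by the tool jog_arm, never from a script. Its argument "increments" is text: rows parted by semicolons, each of 7 numbers parted by spaces: the shift along the tool's x, y, z in cm, then the turn, a rotation vector about the tool's x, y, z in degrees, then the closure, from 0 (fully open) to 1 (shut). A call has exactly 5 rows; each row is the pose to reach, as a shift and turn from the pose measured when the call began, along the tool's axes at that moment; what a row does not reach only later rows make up. A row lasts 1/10 s, in which the tool goes at most 50 mm and 8.59 degrees, less where a joint would pass 70% of its speed; a pose out of reach is approached as far as the arm can. A call with a gripper value outside its range is refused whole. The fingers move at their own pace and stop on an object; "grip_force" is the grip in N (left out, the last holds). Time passes only in rows, so rows that repeat a pose let the fingers close, or fill a call up. It gives the time, the measured TCP pose, the force and the opening at its end, in the units of the state.
- state(): the state, without advancing time (a new reading comes with each control period).
- get_image(name): name is "scene" or "top" or "wrist"; returns a dict with "img" (420x560x3 uint8, blue, green, red), "range_z" (420x560 float32, m along the optical axis (not along the pixel's ray), 0 where there is no reading), "K" (3x3 intrinsics, pixels), "dist" ([k1, k2, p1, p2, k3] as OpenCV has them; the pictures are not rectified), "rvec" (rotation vector, rad) and "tvec" (3), from world to camera coordinates, as OpenCV has them; the wrist camera has in their place "mount" (4x4, takes a point from camera to tool coordinates, whose origin is the TCP and whose axes are the tool frame's). Camera axes: x right, y down, z forward; pixel columns grow to the right and rows downward; lengths in m; the calibration is good to about 2 mm. A picture is of the moment at which its call begins: read the wrist's pose just before it.
- close_job(): hands the job in, once; it reports no verdict.
Trained networks look in a picture, given as the dict that the camera call returned (one of the last four; its "shot" number tells which), for a name from the list of things; names that differ only in an ending like _2 or _b are one class to them, and where a whole thing is asked for, a point or a joint stands for the part that bears it (a point fixed in the world has none). Each returns a list of dicts, best first, with "p" (0 to 1); they miss things now and then, are a little off and sometimes report something else, mostly with a low value. They report only what shows in the picture. A call takes as long as a camera call. They do not tell look-alikes from the thing itself.
- recognise(target, picture): "location" ([column, row] in pixels, amid what is visible of it).
- trace(target, picture): "pixels" (420x560 bool, what is visible of it) and "location" ([column, row] in pixels, amid what is visible of it).
The state is a dict: "time_s": time; "joints": joint angles; "joint_vel": joint speeds; "joint_torque": joint torques, N m; "tcp_pos": TCP position; "tool_rot": TCP orientation; "contact_force": force on the tool from outside, world axes, zero at the start; "wrist_torque": the same for the moment, N m; "gripper_width": finger opening in m.
Only numpy, scipy, OpenCV 4.12 (cv2) and the standard library are available. Lean on these libraries where they do the work, as an engineer would, in place of code of your own. Each camera call takes 0.05 s, during which the arm holds its last target. There are 200 camera calls.

## Task

On the repair bench a lens head stands glass-up in a blue chuck. Roll a fingertip round the knurled rim of its silver retaining ring to loosen it (anticlockwise seen from above) until the ring's red dot has come round to the white line for the second time, and leave it with the dot at the line. Nothing needs gripping or lifting: leave the bottle, meter, screwdriver and dish where they are.

Things in the scene. Friction and masses are not known exactly. Their poses are not given: they have to be found in the camera images.
- lens_head: lens head in its round blue chuck, fixed to the bench; origin on the bench below its vertical axis, z up, x towards the white line. Chuck 150 mm across, 16 mm high; three steel jaws up to 54 mm high, 65 mm out from the axis; black barrel 84 mm across up to 60 mm, 80 mm across up to 100 mm, then the ring. Nothing stands over the ring.
- ring_centre (a point): on the ring's vertical axis, level with its top face, 120 mm above the bench. Silver ring 96 mm across the knurl, 20 mm tall (100 to 120 mm above the bench), upright rim free all round, overhanging the barrel by 8 mm. Black lens cell inside it (66 mm across) is fixed and 2 mm higher, the glass up to 2 mm more. The ring only turns, it does not rise.
- retaining_ring (a joint): ring angle, rad, grows as it loosens (anticlockwise from above); 0 = tight, red dot at the white line. Starts at 0.4 to 1.6 (dot just past the line); dot back at the line at 6.28 (first) and 12.57 (second time). End stop at 18.8. Drags steadily with 0.05 N m (about 1 N at the rim), stays where left; a fingertip pressed on the rim with about 8 N carries it by friction.
- red_dot (a point): centre of the red dot, 12 mm across, on the ring's top face, 40.5 mm from the axis; turns with the ring
- white_line (a point): middle of the white radial line, 9 mm by 5 mm, on top of the fixed black lens cell, 28.5 mm from the axis, 122 mm above the bench
- dispenser: loose white bottle with pink cap, 48 mm across, 90 mm tall, upright; origin at the centre of its underside. Bystander. The four bystanders stand two on either side, over 160 mm from the ring's axis.
- meter: loose green handheld meter lying flat, 150 x 72 x 41 mm; origin at the centre of its underside. Bystander
- screwdriver: loose yellow-handled screwdriver lying on the bench, 140 mm long, under 30 mm high; origin near its middle, at bench level. Bystander
- parts_dish: loose aluminium dish, 72 mm across, 24 mm tall; origin at the centre of its underside. Bystander
Not all that is in view belongs to the job. Of the things like the lens_head, leave any that is turquoise; of the rest the smaller one is meant.

How it is judged (in metres and radians):
On the way:
1. the dot has come round to the line a first time (ring at least 5.9 rad from tight), driven by the fingers touching the lens head or its ring (value of joint retaining_ring between 5.9 and 12 rad and contact force between the fingers and lens_head above 0.3 N).
At the end, for the whole second after the job is handed in: The ring rests two full turns from tight (12.57 rad), the red dot within 20 degrees (0.35 rad) of the white line, and the bottle (upright), meter, screwdriver and dish are within 20 mm of where they stood (value of joint retaining_ring between 12.2164 and 12.9164 rad and velocity of joint retaining_ring between -0.05 and 0.05 rad/s and distance of each of dispenser, meter, screwdriver, parts_dish from where it was at the start of the episode below 0.02 m and angle between dispenser's own z axis and vertical below 0.2 rad); the robot touches nothing.
It fails at once if a bystander is lifted, carried or pushed more than 20 mm, or the bottle is knocked over (distance of any of dispenser, meter, screwdriver, parts_dish from where it was at the start of the episode above 0.02 m or angle between dispenser's own z axis and vertical above 0.5 rad).
It also fails if it takes over 64 s, if anything falls off the work surface, if the arm or the gripper's body presses on something with over 40 N, if the wrist force passes 120 N, or if a joint passes its speed limit or range.

## Working session

There is one attempt and no reset: what is moved stays moved. The work goes in short steps, Python scripts to look and compute and a tool call to move; the robot and the scene stay as the last step left them, time stands still between calls to the robot, and variables do not carry over. Pictures are saved under pics/ and viewed, about 8 in all and at most 12, crops included, and the job is handed in when it is done.

Besides the shell and the picture viewer there is one more tool, called in YAML: its name, and indented under it one key for each argument. jog_arm: Moves the arm, as the interface text tells. Its arguments: {"type":"object","properties":{"increments":{"type":"string"},"grip_force":{"type":"number"}},"required":["increments"]}

```bash
mkdir -p pics; python3 - <<'E'
from plant import *
import cv2
s=state();print(s)
for n in("scene","top"):
    p=get_image(n);cv2.imwrite(f"pics/{n}0.png",p["img"]);print(n,p["shot"])
    for t in("lens_head","red_dot","white_line","dispenser","meter","screwdriver","parts_dish"):
        print(t,[(round(float(d["p"]),2),[int(v) for v in d["location"]]) for d in recognise(t,p)])
E
```

```text
{'time_s': 0.0, 'joints': array([-60.03433725,  28.75300345, -24.45423216,  88.89223699,
        12.65016452,  65.21970764, -12.0498545 ]), 'joint_vel': array([ 0.03247655,  0.05610044,  0.08379618,  0.06324554, -0.03124914,
       -0.03125916,  0.08039221]), 'joint_torque': array([ 4.01398020e-04, -5.69519162e+01, -5.81613064e+00, -2.80941117e+01,
        1.05820558e-02,  1.22658195e-02, -1.37385237e-05]), 'tcp_pos': array([0.16682603, 0.62750287, 0.23026397]), 'tool_rot': array([[ 2.56832141e-01, -5.77282178e-04, -9.66455854e-01],
       [ 9.66454069e-01, -1.85951116e-03,  2.56832777e-01],
       [-1.94540043e-03, -9.99998104e-01,  8.03344781e-05]]), 'contact_force': array([-0.20509542, -0.02826909,  0.14964483]), 'wrist_torque': array([ 0.02358152, -0.02041894, -0.03337686]), 'gripper_width': 0.08550598289592566}
scene 1
lens_head [(0.83, [280, 218]), (0.76, [290, 315]), (0.56, [276, 155])]
red_dot [(0.89, [279, 205]), (0.71, [275, 142])]
white_line [(0.96, [275, 157]), (0.85, [282, 218]), (0.64, [293, 315])]
dispenser [(0.96, [114, 203]), (0.56, [276, 204]), (0.34, [130, 281])]
meter []
screwdriver [(0.78, [401, 237])]
parts_dish [(0.75, [383, 163])]
top 2
lens_head [(0.92, [238, 299]), (0.82, [287, 126]), (0.61, [262, 220])]
red_dot [(0.97, [259, 226]), (0.71, [288, 121]), (0.63, [252, 312]), (0.23, [262, 218])]
white_line [(0.83, [240, 304]), (0.75, [285, 125]), (0.66, [259, 219])]
dispenser [(0.56, [404, 273])]
meter [(0.76, [394, 195])]
screwdriver [(0.77, [163, 180])]
parts_dish [(0.56, [130, 271]), (0.27, [260, 226])]
```

View pics/scene0.png

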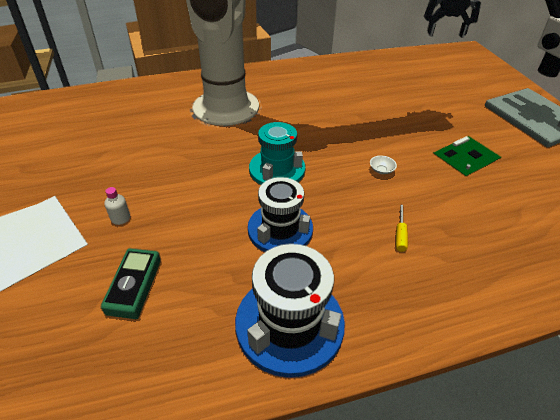

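View pics/top0.png

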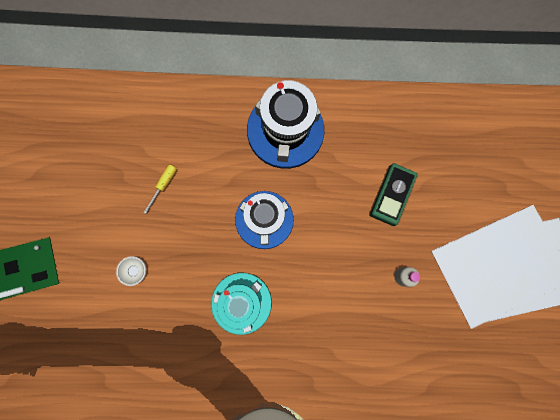

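The scene view shows three heads. The turquoise one at (278,150) is to be left, and the large blue one at (293,300) is too big. The target is the smaller blue one, at (281,205) in scene and (264,213) in top. The meter and bottle stand on one side of it, the screwdriver and dish on the other.

```bash
cat > h.py <<'E'
from plant import *
import numpy as np, cv2
def cloud(p):
    "world xyz for every pixel (static cameras)"
    h,w=p["range_z"].shape
    u,v=np.meshgrid(np.arange(w),np.arange(h))
    q=cv2.undistortPoints(np.stack([u,v],-1).reshape(-1,1,2).astype(float),p["K"],p["dist"]).reshape(h,w,2)
    z=p["range_z"]
    c=np.dstack([q*z[...,None],z])
    R=cv2.Rodrigues(np.array(p["rvec"],float))[0]
    return (c-np.array(p["tvec"]).ravel())@R
def look(name,seed=None,C=None):
    p=get_image(name);X=cloud(p);im=p["img"].astype(int);b,g,r=im[...,0],im[...,1],im[...,2]
    s=X[seed[1],seed[0]] if seed else C
    near=np.hypot(X[...,0]-s[0],X[...,1]-s[1])<(0.09 if seed else 0.056)
    top=near&(X[...,2]>0.108)&(X[...,2]<0.135)&(p["range_z"]>0)
    red=top&(r>130)&(g<90)&(b<90)
    white=top&(r>140)&(g>140)&(b>140)
    return p,X,top,red,white
E
python3 - <<'E'
from h import *
from scipy.optimize import least_squares
for n,seed in(("top",(264,213)),("scene",(281,192))):
    p,X,top,red,white=look(n,seed)
    P=X[top][:,:2]; hull=cv2.convexHull((P*1e4).astype(np.float32))
    (cx,cy),rr=cv2.minEnclosingCircle(hull);c=np.array([cx,cy])/1e4
    print(n,"c",c,"r",rr/1e4,"n",top.sum(),"z",np.percentile(X[top][:,2],[5,50,95]))
    d=X[white][:,:2]-c;inn=np.hypot(*d.T)<.034
    rd=X[red][:,:2].mean(0);wl=d[inn].mean(0)
    print("red",rd,red.sum(),np.hypot(*(rd-c)),np.degrees(np.arctan2(*(rd-c)[::-1])),"white",wl,inn.sum(),np.hypot(*wl),np.degrees(np.arctan2(wl[1],wl[0])))
    for k,px in dict(top=dict(disp=(408,276),meter=(394,195),sd=(163,180),dish=(130,271),turq=(238,305),big=(289,107)),scene=dict(turq=(276,135),big=(293,275)))[n].items(): print(k,X[px[1],px[0]].round(3))
    x,y=p and (264,213) if n=="top" else (281,205)
    cv2.imwrite(f"pics/crop_{n}.png",cv2.resize(p["img"][y-45:y+45,x-45:x+45],None,fx=6,fy=6,interpolation=cv2.INTER_CUBIC))
E
```

```text
top c [0.55944355 0.02533499] r 0.048586007690429686 n 1369 z [0.11695639 0.12059739 0.12422362]
red [0.58286918 0.05835356] 18 0.04048438818652034 54.64551588481111 white [0.00426805 0.00032401] 99 0.004280334508833136 4.341309407530291
disp [ 0.426 -0.322  0.069]
meter [ 0.628 -0.303  0.035]
sd [0.65  0.285 0.024]
dish [0.42  0.355 0.004]
turq [0.352 0.076 0.124]
big [ 0.797 -0.025  0.17 ]
scene c [0.559148   0.02543244] r 0.05099104309082031 n 1272 z [0.11215588 0.11941309 0.12289242]
red [0.58295274 0.05846676] 14 0.04071771150908744 54.22323822351685 white [ 0.00832637 -0.00612305] 36 0.010335382400318163 -36.33004014672092
turq [0.362 0.069 0.121]
big [ 0.804 -0.024  0.169]
```

View pics/crop_top.png

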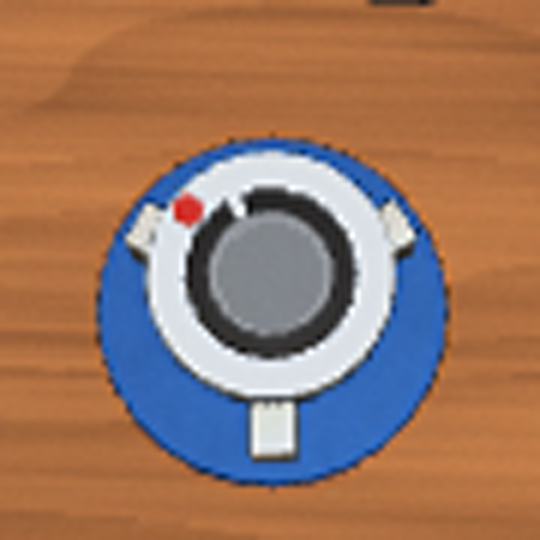

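Top crop: the dot is at (188,210), the white line at (236,206) and the glass centre at (271,271). The line therefore points at about 28° in world and the dot at 54.5°, so the ring is at about 0.46 rad. Ring centre is (0.559, 0.025).

Next I go beside the ring on its +y side with the fingers shut.

jog_arm:
  increments: "-35 0 -50 0 -15 0 1; -35 0 -50 0 -15 0 1; -35 0 -50 0 -15 0 1; -35 0 -50 0 -15 0 1; -35 0 -50 0 -15 0 1"
  grip_force: 20

```text
time_s: 1.4
tcp_pos: [0.3292, 0.4354, 0.2315]
tool_rot: [[-0.002, 0.0, -1.0], [1.0, 0.0, -0.002], [0.0, -1.0, -0.0]]
contact_force: [0.5, 1.4, -0.1]
gripper_width: 0.0124
```

jog_arm:
  increments: "-30.5 0 -23 0 0 0 1; -30.5 0 -23 0 0 0 1; -30.5 0 -23 0 0 0 1; -30.5 0 -23 0 0 0 1; -30.5 0 -23 0 0 0 1"

```text
time_s: 1.9
tcp_pos: [0.48, 0.236, 0.2319]
tool_rot: [[-0.002, 0.001, -1.0], [1.0, 0.001, -0.002], [0.001, -1.0, -0.001]]
contact_force: [1.1, -0.1, -0.6]
gripper_width: 0.0001
```

jog_arm:
  increments: "-13.5 0 -7 0 0 0 1; -13.5 0 -7 0 0 0 1; -13.5 0 -7 0 0 0 1; -13.5 0 -7 0 0 0 1; -13.5 0 -7 0 0 0 1"

```text
time_s: 2.4
tcp_pos: [0.551, 0.0989, 0.2318]
tool_rot: [[0.002, 0.001, -1.0], [1.0, 0.0, 0.002], [0.0, -1.0, -0.001]]
contact_force: [0.6, 1.2, -0.4]
gripper_width: -0.0003
```

jog_arm:
  increments: "2 4 -0.8 0 0 0 1; 2 8 -0.8 0 0 0 1; 2 12 -0.8 0 0 0 1; 2 13.4 -0.8 0 0 0 1; 2 13.4 -0.8 0 0 0 1"

```text
time_s: 2.9
tcp_pos: [0.5569, 0.1201, 0.0959]
tool_rot: [[0.0, -0.003, -1.0], [1.0, 0.0, 0.0], [0.0, -1.0, 0.003]]
contact_force: [-0.3, 0.1, -0.1]
gripper_width: -0.0001
```

```bash
python3 - <<'E'
from h import *
p=get_image("wrist");p2=get_image("scene")
cv2.imwrite("pics/w1.png",np.hstack([p["img"],p2["img"]])[:, 0:840] if 0 else cv2.resize(np.hstack([p["img"],p2["img"]]),(800,300)))
s=state();print(s["tcp_pos"],s["joints"],s["contact_force"])
E
```

```text
[0.56003874 0.12013849 0.0991835 ] [ -4.95170112  28.81454576 -12.4885435  106.58893083   8.40114086
  45.29388602  68.07952057] [-0.34906563 -0.69672178  0.04407163]
```

View pics/w1.png

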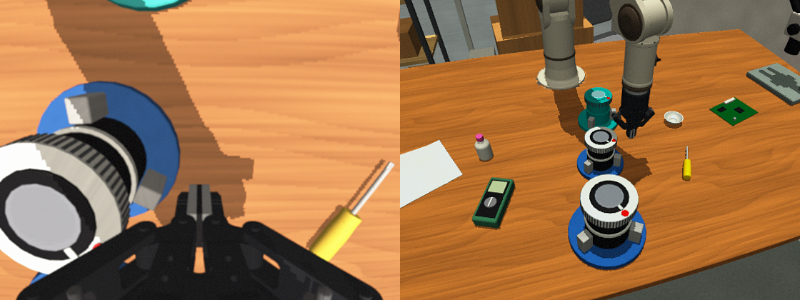

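The wrist view shows the shut fingers beside the ring on its +y side, clear of the jaws. The scene view agrees. Moving in to find contact.

jog_arm:
  increments: "-1.5 0 0 0 0 0 1; -2.5 0 0 0 0 0 1; -3 0 0 0 0 0 1; -3.3 0 0 0 0 0 1; -3.3 0 0 0 0 0 1"

```text
time_s: 3.5
tcp_pos: [0.5605, 0.0869, 0.0998]
tool_rot: [[0.002, 0.004, -1.0], [1.0, 0.002, 0.002], [0.002, -1.0, -0.004]]
contact_force: [-0.7, -0.2, 0.7]
gripper_width: -0.0
```

jog_arm:
  increments: "-0.3 0 0 0 0 0 1; -0.5 0 0 0 0 0 1; -0.7 0 0 0 0 0 1; -0.9 0 0 0 0 0 1; -0.9 0 0 0 0 0 1"

```text
time_s: 4.0
tcp_pos: [0.5603, 0.0865, 0.0999]
tool_rot: [[-0.004, 0.005, -1.0], [1.0, 0.01, -0.004], [0.01, -1.0, -0.006]]
contact_force: [0.4, 17.8, -1.6]
gripper_width: -0.0002
```

Contact is at y=0.0865 (finger half-thickness about 13 mm), and the stiffness is about 2 N/mm. I'll circle with the tool's orientation fixed: the path is a rounded rectangle around the ring, commanded about 5 mm inside contact. The ring turns by path length / 48 mm.

```bash
cat >> h.py <<'E'
from scipy.spatial.transform import Rotation
C=np.array([.5593,.0253]);A=np.array([.011,.0132])
ph=np.linspace(0,2*np.pi,721)[:-1]+1e-6
n=np.c_[np.cos(ph),np.sin(ph)]
def ring(r): q=r*n+A*np.sign(n); return np.vstack([q,q[:1]])+C
L=np.r_[0,np.cumsum(np.hypot(*np.diff(ring(.048),axis=0).T))]   # arc length, ring turn = L/.048
ev=lambda r,s:np.array([np.interp(np.mod(s,L[-1]),L,ring(r)[:,k]) for k in(0,1)]).T
LINE=28.
def dot():
    for nm in("top","scene"):
        p,X,top,red,w=look(nm,C=C)
        if red.sum()>=6:
            d=X[red][:,:2].mean(0)-C; a=np.degrees(np.arctan2(d[1],d[0]))
            print(nm,"dot deg",a.round(1),"ring mod 2pi",np.radians((a-LINE)%360).round(2),"npx",red.sum(),"r",np.hypot(*d).round(4))
        else: print(nm,"no dot",red.sum())
def rows(step,press=.005,z=.099):
    s=state();R=s["tool_rot"];t=s["tcp_pos"];ss=np.linspace(0,L[-1],3000)
    s0=ss[np.argmin(np.hypot(*(ev(.048,ss)-t[:2]).T))]
    q=ev(.048-press,s0+np.arange(1,6)*step)
    d=(np.c_[q,np.full(5,z)]-t)@R*100
    rv=Rotation.from_matrix(R.T@np.array([[0,0,-1],[1,0,0],[0,-1,0.]])).as_rotvec(degrees=True)
    print("t",s["time_s"],"s0/r",(s0/.048).round(2),"of",(L[-1]/.048).round(2),"F",s["contact_force"].round(1),"rv",rv.round(1),"joints",s["joints"].round(0));print(d.round(1))
E
python3 -c "
from h import *
dot();rows(.012)"
```

```text
top no dot 0
scene no dot 3
t 4.1 s0/r 1.78 of 8.3 F [ 0.6 16.  -1.3] rv [0.3 0.3 0.6] joints [ -1.  28. -13. 108.   8.  45.  72.]
[[-0.5  0.1  1.2]
 [-0.6  0.1  2.3]
 [-1.   0.1  3.3]
 [-1.6  0.1  4.1]
 [-2.5  0.   4.8]]
```

jog_arm:
  increments: "-0.5 0.1 1.2 0 0 0 1; -0.6 0.1 2.3 0 0 0 1; -1 0.1 3.3 0 0 0 1; -1.6 0.1 4.1 0 0 0 1; -2.5 0 4.8 0 0 0 1"

```text
time_s: 4.6
tcp_pos: [0.5104, 0.0619, 0.0988]
tool_rot: [[-0.006, 0.003, -1.0], [1.0, 0.011, -0.006], [0.011, -1.0, -0.003]]
contact_force: [-2.5, 2.2, -1.3]
gripper_width: -0.0
```

```bash
python3 -c "
from h import *
print(state()['tcp_pos']);dot();rows(.015)"
```

```text
[0.51040944 0.06189273 0.09883122]
top no dot 0
scene no dot 3
t 4.7 s0/r 3.11 of 8.3 F [-6.   2.5  3.8] rv [0.  0.2 0.5] joints [  1.  24. -13. 115.   7.  42.  74.]
[[-1.3 -0.   0.3]
 [-2.7 -0.1  0.4]
 [-4.2 -0.1  0.4]
 [-5.6 -0.1  0.3]
 [-6.9 -0.1 -0.1]]
```

```bash
python3 -c "
from h import *
rows(.014,press=.008)
p=get_image('scene');a=p['img'][150:250,230:330];p=get_image('top');b=p['img'][160:260,215:315]
cv2.imwrite('pics/s2.png',cv2.resize(np.hstack([a,b]),(800,400)))
for t in (1,):
  print([(round(float(d['p']),2),d['location']) for d in recognise('red_dot',p)])"
```

```text
t 4.7 s0/r 3.11 of 8.3 F [-6.   2.5  3.8] rv [0.  0.2 0.5] joints [  1.  24. -13. 115.   7.  42.  74.]
[[-1.3 -0.   0. ]
 [-2.5 -0.1  0.1]
 [-3.9 -0.1  0.1]
 [-5.2 -0.1  0.1]
 [-6.3 -0.1 -0.2]]
[(0.78, [291.7, 126.9]), (0.52, [281.1, 210.8]), (0.44, [219.4, 305.9])]
```

View pics/s2.png

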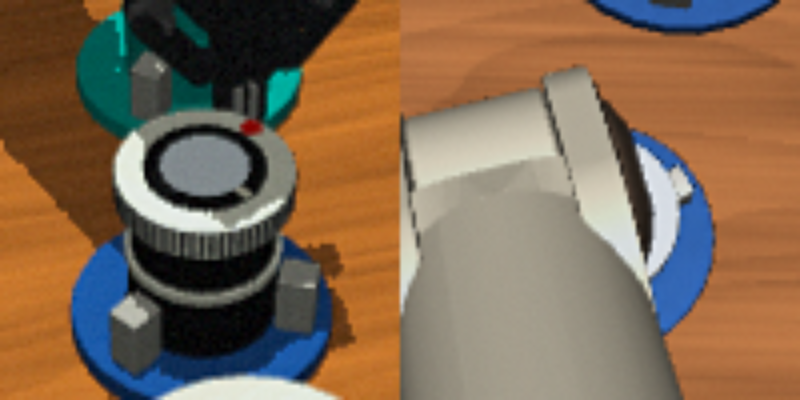

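The left crop (scene) shows the ring has turned: the dot is now at the back, at (250,128), in shadow, so my red threshold was too strict. I'll use a relative one and continue.

```bash
sed -i 's/red=top.*/red=top\&(r>70)\&(r>2.2*g)\&(r>2.2*b)/' h.py; python3 -c "
from h import *
dot()"
```

```text
top no dot 0
scene dot deg 124.8 ring mod 2pi 1.69 npx 17 r 0.0408
```

jog_arm:
  increments: "-1.3 0 0 0 0 0 1; -2.5 -0.1 0.1 0 0 0 1; -3.9 -0.1 0.1 0 0 0 1; -5.2 -0.1 0.1 0 0 0 1; -6.3 -0.1 -0.2 0 0 0 1"

```text
time_s: 5.45
tcp_pos: [0.5072, -0.0057, 0.0975]
tool_rot: [[-0.002, -0.009, -1.0], [1.0, 0.007, -0.002], [0.007, -1.0, 0.009]]
contact_force: [-3.4, -1.6, -1.0]
gripper_width: 0.0001
```

```bash
python3 -c "
from h import *
dot();rows(.016,press=.007)"
```

```text
top no dot 0
scene dot deg -148.2 ring mod 2pi 3.21 npx 17 r 0.0405
t 5.55 s0/r 4.62 of 8.3 F [-6.5 -4.2 -0.3] rv [-0.4 -0.1  0.3] joints [  8.  24. -12. 115.   7.  42.  82.]
[[-0.9 -0.2 -1.1]
 [-1.7 -0.2 -2.2]
 [-2.1 -0.2 -3.5]
 [-2.1 -0.2 -5.1]
 [-2.1 -0.2 -6.6]]
```

No slip: ring +1.52 rad against a predicted 1.51. Continuing.

jog_arm:
  increments: "-0.9 -0.2 -1.1 0 0 0 1; -1.7 -0.2 -2.2 0 0 0 1; -2.1 -0.2 -3.5 0 0 0 1; -2.1 -0.2 -5.1 0 0 0 1; -2.1 -0.2 -6.6 0 0 0 1"

```text
time_s: 6.05
tcp_pos: [0.5735, -0.0356, 0.0978]
tool_rot: [[0.007, -0.01, -1.0], [1.0, -0.001, 0.007], [-0.001, -1.0, 0.01]]
contact_force: [-1.2, -3.7, -1.8]
gripper_width: -0.0001
```

```bash
python3 -c "
from h import *
dot();rows(.016,press=.007)"
```

```text
top no dot 0
scene dot deg -49.2 ring mod 2pi 4.94 npx 18 r 0.0402
t 6.15 s0/r 6.31 of 8.3 F [ 2.9 -7.6 -5. ] rv [-0.3 -0.3  0. ] joints [  9.  29. -11. 106.   7.  46.  84.]
[[ 1.  -0.1 -1.2]
 [ 1.8 -0.1 -2.3]
 [ 2.9 -0.1 -3.1]
 [ 4.3 -0.1 -3.4]
 [ 5.8 -0.1 -3.5]]
```

jog_arm:
  increments: "1 -0.1 -1.2 0 0 0 1; 1.8 -0.1 -2.3 0 0 0 1; 2.9 -0.1 -3.1 0 0 0 1; 4.3 -0.1 -3.4 0 0 0 1; 5.8 -0.1 -3.5 0 0 0 1"

```text
time_s: 6.65
tcp_pos: [0.618, 0.0219, 0.0999]
tool_rot: [[0.008, 0.006, -1.0], [1.0, -0.001, 0.008], [-0.0, -1.0, -0.006]]
contact_force: [12.2, -1.3, -7.1]
gripper_width: 0.0002
```

```bash
python3 -c "
from h import *
dot();rows(.016,press=.007)"
```

```text
top no dot 0
scene no dot 0
t 6.75 s0/r 8.06 of 8.3 F [14.6  0.2 -9.3] rv [ 0.4 -0.1  0.2] joints [  3.  32. -11. 100.   8.  48.  79.]
[[1.5 0.1 0.7]
 [2.8 0.1 1. ]
 [4.  0.1 1.8]
 [4.8 0.1 2.9]
 [5.2 0.1 4.2]]
```

jog_arm:
  increments: "1.5 0.1 0.7 0 0 0 1; 2.8 0.1 1 0 0 0 1; 4 0.1 1.8 0 0 0 1; 4.8 0.1 2.9 0 0 0 1; 5.2 0.1 4.2 0 0 0 1"

```text
time_s: 7.25
tcp_pos: [0.5776, 0.0849, 0.0999]
tool_rot: [[-0.002, 0.011, -1.0], [1.0, 0.009, -0.002], [0.009, -1.0, -0.011]]
contact_force: [4.0, 8.0, -1.8]
gripper_width: -0.0001
```

```bash
python3 -c "
from h import *
dot();rows(.016,press=.007)"
```

```text
top no dot 0
scene no dot 5
t 7.35 s0/r 1.47 of 8.3 F [-0.2  9.   0.9] rv [0.4 0.2 0.5] joints [ -1.  29. -12. 106.   8.  45.  73.]
[[-0.6  0.1  1.6]
 [-0.6  0.   3.1]
 [-1.   0.   4.4]
 [-1.8  0.   5.5]
 [-2.9 -0.   6.3]]
```

jog_arm:
  increments: "-0.6 0.1 1.6 0 0 0 1; -0.6 0 3.1 0 0 0 1; -1 0 4.4 0 0 0 1; -1.8 0 5.5 0 0 0 1; -2.9 0 6.3 0 0 0 1"

```text
time_s: 7.85
tcp_pos: [0.5092, 0.0594, 0.0987]
tool_rot: [[-0.007, 0.004, -1.0], [1.0, 0.011, -0.007], [0.011, -1.0, -0.004]]
contact_force: [-2.1, 3.0, 1.6]
gripper_width: 0.0001
```

```bash
python3 -c "
from h import *
dot();rows(.014,press=.007)"
```

```text
top dot deg -125.9 ring mod 2pi 3.6 npx 7 r 0.0426
scene dot deg -124.3 ring mod 2pi 3.63 npx 14 r 0.0406
t 7.95 s0/r 3.18 of 8.3 F [-6.5  2.5  4.5] rv [0.  0.2 0.5] joints [  1.  24. -12. 115.   7.  42.  75.]
[[-1.3 -0.1  0. ]
 [-2.6 -0.1  0.1]
 [-4.  -0.1  0.1]
 [-5.2 -0.1 -0. ]
 [-6.4 -0.1 -0.4]]
```

The ring is at 9.9 rad (predicted 10.1), so 2.66 rad remains.

jog_arm:
  increments: "-1.3 -0.1 0 0 0 0 1; -2.6 -0.1 0.1 0 0 0 1; -4 -0.1 0.1 0 0 0 1; -5.2 -0.1 0 0 0 0 1; -6.4 -0.1 -0.4 0 0 0 1"

```text
time_s: 8.45
tcp_pos: [0.5082, -0.0075, 0.098]
tool_rot: [[-0.004, -0.006, -1.0], [1.0, 0.008, -0.004], [0.008, -1.0, 0.006]]
contact_force: [-1.1, -0.7, 0.5]
gripper_width: -0.0001
```

```bash
python3 -c "
from h import *
dot();rows(.0105,press=.007)"
```

```text
top no dot 0
scene dot deg -41.4 ring mod 2pi 5.07 npx 17 r 0.0402
t 8.55 s0/r 4.66 of 8.3 F [-6.2 -4.5 -0.1] rv [-0.2  0.1  0.4] joints [  8.  24. -11. 115.   6.  42.  83.]
[[-0.6 -0.1 -0.8]
 [-1.2 -0.1 -1.5]
 [-1.6 -0.1 -2.3]
 [-1.9 -0.1 -3.1]
 [-1.9 -0.1 -4. ]]
```

jog_arm:
  increments: "-0.6 -0.1 -0.8 0 0 0 1; -1.2 -0.1 -1.5 0 0 0 1; -1.6 -0.1 -2.3 0 0 0 1; -1.9 -0.1 -3.1 0 0 0 1; -1.9 -0.1 -4.2 0 0 0 1"

```text
time_s: 9.05
tcp_pos: [0.5488, -0.0356, 0.0978]
tool_rot: [[0.004, -0.01, -1.0], [1.0, -0.001, 0.004], [-0.001, -1.0, 0.01]]
contact_force: [-3.2, -16.9, -1.6]
gripper_width: 0.0
```

```bash
python3 -c "
from h import *
dot();rows(.001,press=.007)"
```

```text
top dot deg 20.7 ring mod 2pi 6.16 npx 18 r 0.0404
scene dot deg 25.9 ring mod 2pi 6.25 npx 17 r 0.0405
t 9.15 s0/r 5.79 of 8.3 F [  0.3 -16.   -3.2] rv [-0.3 -0.3 -0. ] joints [  9.  27. -10. 109.   7.  44.  85.]
[[ 0.7 -0.1 -0.1]
 [ 0.7 -0.1 -0.2]
 [ 0.7 -0.1 -0.3]
 [ 0.7 -0.1 -0.4]
 [ 0.7 -0.1 -0.5]]
```

The dot is at about 26° and the line at 28°. Backing straight off in -y, then up.

jog_arm:
  increments: "-1.5 0 0 0 0 0 1; -3 0 0 0 0 0 1; -4 0 0 0 0 0 1; -4 -3 0 0 0 0 1; -4 -7 0 0 0 0 1"

```text
time_s: 9.65
tcp_pos: [0.5498, -0.0757, 0.1668]
tool_rot: [[0.005, -0.011, -1.0], [1.0, 0.001, 0.005], [0.001, -1.0, 0.011]]
contact_force: [0.6, 0.4, -0.1]
gripper_width: 0.0001
```

jog_arm:
  increments: "-2 -4 0 0 0 0 1; -5 -8 2 0 0 0 1; -9 -8 3 0 0 0 1; -13 -8 3 0 0 0 1; -14 -8 3 0 0 0 1"

```text
time_s: 10.15
tcp_pos: [0.5189, -0.2215, 0.248]
tool_rot: [[0.011, -0.009, -1.0], [1.0, -0.002, 0.011], [-0.002, -1.0, 0.009]]
contact_force: [-1.0, -0.2, -0.1]
gripper_width: -0.0003
```

```bash
python3 -c "
from h import *
dot();s=state();print(s['time_s'],s['tcp_pos'],s['contact_force'],abs(s['joint_vel']).max())
p=get_image('top');print({t:[(round(float(d['p']),2),d['location']) for d in recognise(t,p)][:2] for t in('dispenser','meter','screwdriver','parts_dish')})
a=get_image('scene')['img'][160:250,235:325];b=p['img'][168:258,219:309]
cv2.imwrite('pics/end.png',cv2.resize(np.hstack([a,b]),(800,400)));cv2.imwrite('pics/endtop.png',p['img'])"
```

```text
top dot deg 25.1 ring mod 2pi 6.23 npx 18 r 0.0402
scene dot deg 25.8 ring mod 2pi 6.24 npx 17 r 0.0408
10.25 [ 0.51948393 -0.21768187  0.24706972] [-0.69859953  0.56395524 -0.30547537] 2.9722511683671686
{'dispenser': [(0.73, [406.1, 274.2]), (0.31, [259.7, 220.8])], 'meter': [(0.74, [394.0, 181.9])], 'screwdriver': [(0.71, [166.2, 176.3])], 'parts_dish': [(0.74, [127.8, 268.4])]}
```

View pics/end.png

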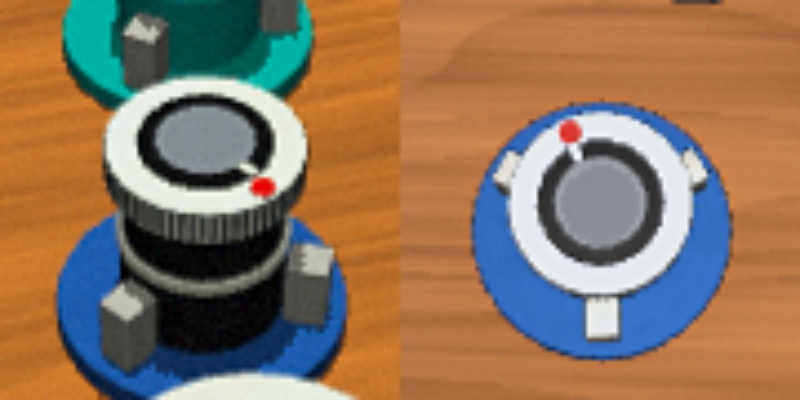

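View pics/endtop.png

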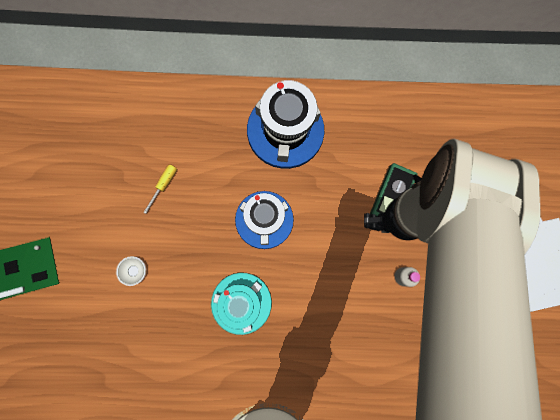

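Both crops show the dot lined up radially with the white line: scene dot (263,187) by line (250,170), top dot (570,132) by line (575,152). The bystanders are in place. The meter's reported location differs only because the arm partly covers it. Handing in.

```bash
python3 -c "
from plant import *
print(close_job())"
```

```text
the job is handed in; nothing more can be done
None
```

The ring of the smaller blue-chuck lens head is loosened to about 12.5 rad (target 12.57), with the red dot at the white line for the second time. I pressed the shut fingertips on the knurl and rolled them anticlockwise about one and a half times round it with the tool orientation fixed.

- **Turn count:** the ring started at about 0.46 rad. Dot sightings put it at 1.7, 3.2, 4.9, 9.9, 11.35 and then about 12.5 rad. The readings at about 6.7 and 8.4 rad had the dot hidden, so I inferred those from finger travel. The next sighting, 9.9 rad, was 0.2 short of the predicted 10.1, so there was slight slip.
- **Final position:** after backing off, the top and scene cameras gave the dot 2–3° short of the line, inside the 20° tolerance.
- **Forces:** readings at the ends of moves stayed under about 18 N.
- **Bystanders:** all four looked unmoved in the last picture. The meter was partly hidden by the arm, so the network's reported position for it was off. The arm was at 0.25 m height, touching nothing.
- **Time:** about 10.3 s of the 64 s. The hand-in reports no verdict.

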